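# Fit the D-bore knob to the purge valve and hold it pressed

### The job

Lift the knob with the straight bar grip up off the rack post it hangs on, turn it so that the flat in its bore matches the flat of the valve's D-shaped spindle, and push it fully home on the spindle. Then press it down until the sprung spindle is all the way in, and finish like that: still gripping the knob and holding it pressed. Leave the other two knobs hanging on their posts.

Things in the scene. Friction and masses are not known exactly. Their poses are not given: they have to be found in the camera images.
- bar_knob_grip (a point): Knob to fit, black: centre of its bar grip, 46 mm long (along x), 16 wide (y), 26 tall (this point is 13 mm below its top). It stands on a round hub 28 mm tall, 46 mm across at the top, 52 at the foot: hub top 13 mm, underside 41 mm below this point. +x points to the nose, z up. At the start the nose is within 1.4 rad of the way the spindle's flat faces. About 0.12 kg.
- bar_knob_bore (a point): Centre of the closed end of the bar knob's bore, 17 mm below bar_knob_grip, same axes; fully home it meets spindle_tip. The bore opens in the underside, is 24 mm deep and 20.4 mm wide, and has a flat 4.7 mm from its axis on the nose (+x) side, so it goes over the spindle only with the nose pointing the way the spindle's flat faces (within 0.15 rad).
- bar_knob_nose (a point): Tip of the bar knob's nose: a small lug on the foot of the hub, 34 mm from the axis along the knob's +x, 4 mm above its underside; a white line on top of the bar runs on the same side.
- bar_knob: The whole bar knob: origin on the bore axis at its underside, axes as for bar_knob_grip. At the start it hangs with its bore's end on a rack post.
- round_knob_grip (a point): Bystander: a knob with a round fluted grip 42 mm across, 50 mm tall in all, hanging on another post. Point on its axis, 41 mm above its underside. Must stay hanging there.
- star_knob_grip (a point): Bystander: a knob with a three-lobed grip, 48 mm tall in all, hanging on another post. Point on its axis, 41 mm above its underside. Must stay hanging there.
- rack: Plywood strip fixed to the table, 260 x 74 x 12 mm, long side along its x, with three upright steel posts (7.5 mm across, tops 60 mm above the table) at x = -90, 0 and +90 mm. The three knobs hang on them in any order, 24 mm of post inside each. Origin at the centre of its underside.
- valve: Aluminium valve block 84 x 66 mm, 45 mm tall, on a steel foot plate fixed to the table. A brass hose barb sticks out of its +x side (to 81 mm from the axis); the spindle stands up from a round brass collar on top (38 mm across, top at 55 mm). Origin at the centre of its underside, below the spindle. The spindle's flat faces +x, towards the barb.
- spindle_tip (a point): Centre of the top of the upright steel spindle, 93 mm above the table when not pressed, 38 mm out of the collar. D-shaped: 18 mm across, with a flat 3.5 mm from the axis that faces this point's +x, and a 4 mm high chamfer round its top (6 mm radius at the very top). It cannot turn.
- spindle (a joint): How far the spindle is pushed down, m: 0 = up, 0.010 = all the way in, at a hard stop. A spring resists: 3 N at the start, 9 N at the end. With the knob home and the spindle all the way in, the knob's underside is still 4 mm above the collar.
Things that resemble listed ones, but are neither listed nor needed, are in the scene too. What is shaped like the bar_knob but green or red is not meant.

How it is judged (in metres and radians):
On the way, in this order (a step that is already met when the one before it is completed fails the run):
1. the bar knob is lifted up off its post, in the gripper (z of bar_knob_bore in the frame of rack above 0.086 m and contact force between the fingers and bar_knob above 1 N), for 0.1 s.
2. the bar knob is home on the spindle, flat to flat (z of bar_knob_bore in the frame of spindle_tip below 0.004 m and horizontal distance between bar_knob_bore and spindle_tip below 0.004 m and x of bar_knob_nose in the frame of spindle_tip above 0.025 m), for 0.1 s.
At the end, for the whole second after the job is handed in: The bar knob is home on the spindle (bore end within 3 mm of the spindle's tip, axes within 4 mm, flat to flat, upright within 0.15 rad), the spindle is held at least 7.5 mm of its 10 mm in, the fingers still grip the knob (more than 20 N) and it is at rest (z of bar_knob_bore in the frame of spindle_tip below 0.003 m and horizontal distance between bar_knob_bore and spindle_tip below 0.004 m and angle between the x axis of bar_knob_bore and the x axis of spindle_tip, either way round below 0.3 rad and x of bar_knob_nose in the frame of spindle_tip above 0.025 m and angle between bar_knob_bore's own z axis and vertical below 0.15 rad and value of joint spindle above 0.0075 m and contact force between the fingers and bar_knob above 20 N and linear speed of bar_knob below 0.02 m/s); the arm keeps its last pose, push and grip.
It fails at once if another knob is shifted on its post or taken off (more than 20 mm) (distance of any of round_knob_grip, star_knob_grip from where it was at the start of the episode above 0.02 m).
It also fails if it takes over 40 s, if anything falls off the work surface, if the arm or the gripper's body presses on something with over 40 N, if the wrist force passes 120 N, or if a joint passes its speed limit or range.

### The arm

A 7-joint arm with a two-finger parallel gripper is mounted at the origin on the work surface; the furniture and walls round the work are solid. World frame = base frame: x ahead of the robot, y to its left, z up, the work surface at z = 0. Lengths are in mm, angles in rad, forces in N, time in s.
With the tool pointing down it reaches from about 400 to 875 mm from the base axis. Payload 4.4 kg.
Tool frame: the origin (TCP) lies at the very end of the fingers, on their centre line; the grasp point (between the pads) lies 19 mm behind it (ctrl.grip_point_offset is the distance from the TCP to the grasp point, in mm); z points along the fingers, y is the line along which they close (so a half turn about z gives the same grasp; the last joint's range is limited). The gripper opens to 85 mm and grips with 20 to 120 N. Pads are 22 mm wide; open, the fingers measure 114 mm over their backs; the gripper's body (76 mm by 85 mm) begins 54 mm behind the grasp point. The pads swing forward as they close: fully open they stand 13 mm farther back than shut.
Start: joints at [-1.22, 0.628, 0.038, 1.517, -0.027, 0.996, -0.02], TCP at [263.122, 594.377, 231.313] pointing down, gripper open.
Joint ranges: [-3.06, 3.06], [-0.37, 2.12], [-1.25, 1.32], [0.18, 2.47], [-1.1, 4.24], [0.23, 1.98], [-2.94, 2.94]. Speed limits (rad/s): [2.57, 2.57, 3.14, 3.14, 3.14, 3.14, 3.14].

### API

Orientations are given as [roll, pitch, yaw] about the fixed x, y, z axes, in that order (R = Rz(yaw) Ry(pitch) Rx(roll)).
In Python, from cell import ctrl gives the robot as it stands.
- The arm moves only by the tool jog_arm, never from a script. Its argument "increments" is one flat list of numbers, 7 for each row, row after row: the finger opening in cm, from 0 to 8.54, then the shift along the tool's x, y, z in cm, then the turn, a rotation vector about the tool's x, y, z in degrees. In form: [fingers, x, y, z, rx, ry, rz, fingers, x, y, z, rx, ry, rz, ...]. A call has 1 to 20 rows; each row is the pose to reach, as a shift and turn from the pose commanded when the call began, along the tool's axes at that moment; what a row does not reach only later rows make up. A row lasts 1/10 s, in which the tool goes at most 50 mm and 8.59 degrees, less where a joint would pass 70% of its speed; a pose out of reach is approached as far as the arm can. A call with a gripper value outside its range is refused whole. The fingers move at their own pace and stop on an object; the grip force is fixed at half the most. Time passes only in rows, so rows that repeat a pose let the fingers close. It gives the time, the measured TCP pose, the force, the opening and the grip force at its end, in the units of the state.
- ctrl.read_state(): the state, without advancing time (a new reading comes with each control period).
- ctrl.get_image(name): name is "scene" or "top" or "wrist"; returns the picture (480x640x3 uint8, red, green, blue); there is no depth.
- ctrl.camera_params(name): a dict with "fx", "fy", "cx", "cy" (pixels), "extrinsics" (4x4, takes a point from world to camera coordinates). Camera axes: x right, y down, z forward; pixel columns grow to the right and rows downward; lengths in mm; the calibration is good to about 2 mm. A picture is of the moment at which its call begins: read the wrist's pose just before it. camera_params takes no time and is no camera call; for the wrist camera it gives the pose at the moment of the call.
- ctrl.finish_job(): hands the job in; it is judged then, once.
The state is a dict: "clock": time; "qpos": joint angles; "qd": joint speeds; "tau": joint torques, N m; "eef_pos": TCP position; "tool_rot": TCP orientation; "force": force on the tool from outside, world axes, zero at the start; "torque": the same for the moment, N m; "width": finger opening in mm; "gripper_force": force on a finger pad.
Only numpy, scipy, OpenCV 4.12 (cv2) and the standard library are available. Lean on these libraries where they do the work, as an engineer would, in place of code of your own. Each camera call takes 0.05 s, during which the arm holds its last target. There are 200 camera calls.

## Working session

There is one attempt and no reset: what is moved stays moved. The work goes in short steps, Python scripts to look and compute and a tool call to move; the robot and the scene stay as the last step left them, time stands still between calls to the robot, and variables do not carry over. Pictures are saved under pics/ and viewed, at most 10 in all, crops included, and the job is handed in when it is done.

Besides the shell and the picture viewer there is one more tool, called after "Emit:" as name(argument=value, ...), one argument or row to a line, values as JSON. jog_arm: Moves the arm, as the interface text tells. Its arguments: {"type":"object","properties":{"increments":{"type":"array","items":{"type":"number"}}},"required":["increments"]}

```bash
mkdir -p pics; ls
python3 - <<'E'
from cell import ctrl
import cv2
for n in ("scene","top"):
    cv2.imwrite(f"pics/{n}0.png",ctrl.get_image(n)[:,:,::-1])
s=ctrl.read_state();print(s)
E
```

```text
pics
{'clock': 0.1, 'qpos': array([-1.21978179,  0.6292548 ,  0.03845678,  1.5182597 , -0.02700228,
        0.99631912, -0.02000343]), 'qd': array([ 0.00049106, -0.00130533, -0.00050912, -0.00090926,  0.00168264,
        0.0009447 , -0.00030373]), 'tau': array([ 2.59048458e-03, -5.64540696e+01,  1.23013381e+00, -1.93976426e+01,
        1.11896207e-02,  5.46617433e-03, -9.21379240e-06]), 'eef_pos': array([262.90246415, 593.84461976, 230.48317372]), 'tool_rot': array([-3.13987011e+00,  2.26031241e-05,  2.72476394e+00]), 'force': array([-0.34021916, -0.68112541, -0.46178033]), 'torque': array([-0.07743027, -0.04632406, -0.01607966]), 'gripper_force': 0.0, 'width': 85.38710299039772}
```

View pics/top0.png

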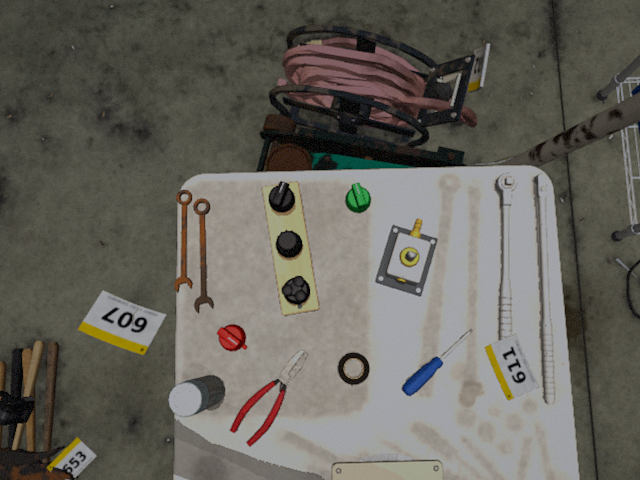

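View pics/scene0.png

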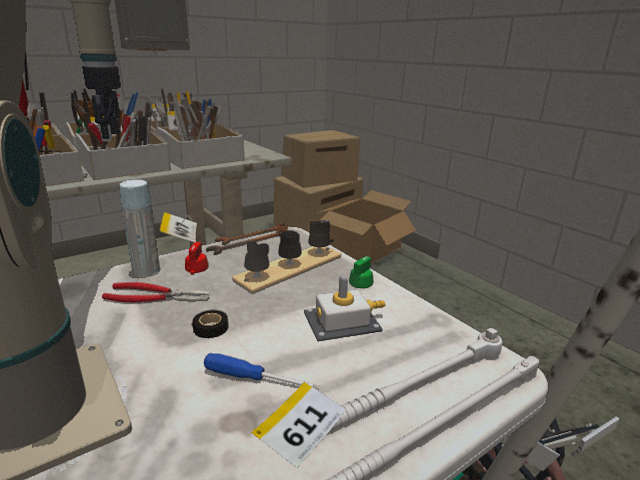

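Candidates: black bar-gripped knob at top (282,196), the round fluted one at (289,243), the lobed one at (296,291), green at (358,197), red at (232,337). The black one at (282,196) with a bar and white line fits. I'll confirm it in a crop.

Run:
```python
from cell import ctrl
import cv2,numpy as np
t=cv2.imread("pics/top0.png")
a=cv2.resize(t[170:230,250:310],(480,480),interpolation=cv2.INTER_CUBIC)
b=cv2.resize(t[210:300,370:443],(389,480),interpolation=cv2.INTER_CUBIC)
a=cv2.resize(a,(400,400));b=cv2.resize(t[215:285,375:445],(400,400),interpolation=cv2.INTER_CUBIC)
cv2.imwrite("pics/crop1.png",np.hstack([a,b]))
for n in("top","scene"):
    p=ctrl.camera_params(n);print(n,p["fx"],p["cx"],p["cy"],np.round(p["extrinsics"],4).tolist())
```

```text
top 602.0601373126731 329.9293652431863 245.11154959093625 [[-0.0269, -0.9996, -0.0029, 106.4413], [-0.9862, 0.0271, -0.163, 503.7143], [0.1631, -0.0015, -0.9866, 1106.483], [0.0, 0.0, 0.0, 1.0]]
scene 437.3155185331771 313.2926296047308 238.78276179640793 [[0.8196, -0.5725, 0.0211, -372.7734], [-0.214, -0.3401, -0.9157, 233.5848], [0.5315, 0.746, -0.4012, 580.8231], [0.0, 0.0, 0.0, 1.0]]
```

View pics/crop1.png

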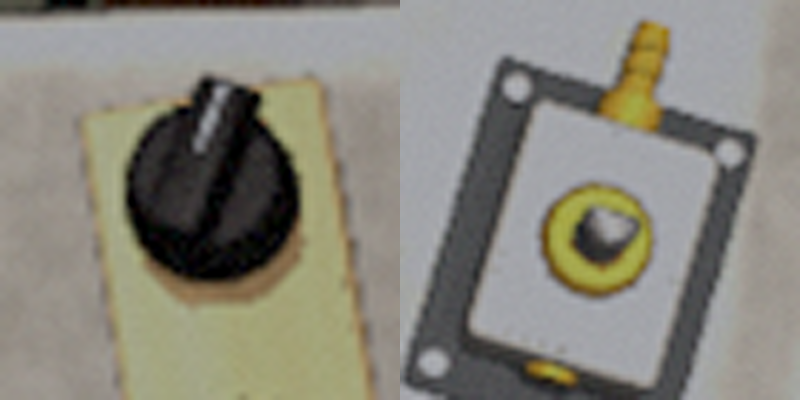

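Left crop: the knob at (282,198) is black, has a bar grip and a white line on the far side (nose up, slightly right), so it is the one meant. Right crop: valve collar at about (409.5,257), barb pointing up and right, bolts at crop (517,87), (432,362), (730,153).

```bash
cat > h.py <<'E'
from cell import ctrl
import numpy as np, cv2
def ray(n,u,v,z,p=None):
    p=p or ctrl.camera_params(n);E=p["extrinsics"];R,t=E[:3,:3],E[:3,3]
    c=-R.T@t;d=R.T@np.array([(u-p["cx"])/p["fx"],(v-p["cy"])/p["fy"],1]);return c+d*(z-c[2])/d[2]
def proj(n,P,p=None):
    p=p or ctrl.camera_params(n);E=p["extrinsics"];q=E[:3,:3]@P+E[:3,3]
    return np.array([p["fx"]*q[0]/q[2]+p["cx"],p["fy"]*q[1]/q[2]+p["cy"]])
E
python3 - <<'E'
from h import *
L=lambda x,y,z:ray("top",250+x/6.667,170+y/6.667,z)
V=lambda x,y,z:ray("top",375+(x-400)/5.714,215+y/5.714,z)
print("hub",L(212,192,50)[:2]); a,b=L(200,150,90),L(217,85,90);print("line",a,b,np.arctan2(*(b-a)[1::-1]))
c=V(597,240,55);print("collar",c)
f=[V(517,87,6),V(432,362,6),V(730,153,6)]
print([ (x[:2]).round(1) for x in f]);d=f[0]-f[1];e=f[0]-f[2]
print("valve yaw",np.arctan2(d[1],d[0]),np.arctan2(-e[0],e[1]),"mid",(f[1]+f[2])/2)
r=[ray("top",u,v,12) for u,v in((264,184),(299,182),(319,309),(284,314))]
print("rack",[x[:2].round() for x in r],sum(r)/4)
print("wrist",ctrl.camera_params("wrist")["extrinsics"].round(3).tolist())
E
```

```text
hub [597.51130992 182.54534088]
line [599.68061279 182.57826882  90.        ] [618.1721218  177.59304526  90.        ] -0.2633345760095127
collar [477.47980954 -55.92547245  55.        ]
[array([538.5, -37.5]), array([444. ,  -4.3]), array([ 513.4, -109.7])]
valve yaw -0.3379300002060684 -0.33463083617970196 mid [478.67610591 -56.99614179   6.        ]
rack [array([638., 221.]), array([640., 151.]), array([387., 117.]), array([380., 184.])] [511.38065812 168.20074571  12.        ]
wrist [[0.406, 0.914, -0.002, -649.041], [0.87, -0.386, 0.307, -39.116], [0.28, -0.126, -0.952, 380.697], [0.0, 0.0, 0.0, 1.0]]
```

Emit:
jog_arm(
  increments=[8.5, -11.8, -6.04, 0, 0, 0, -2, 8.5, -23.6, -12.08, 0, 0, 0, -4, 8.5, -47.2, -24.15, 0, 0, 0, -8, 8.5, -47.2, -24.15, 0, 0, 0, -8, 8.5, -47.2, -24.15, 0, 0, 0, -8, 8.5, -47.2, -24.15, 0, 0, 0, -8, 8.5, -47.2, -24.15, 0, 0, 0, -8, 8.5, -47.2, -24.15, 0, 0, 0, -8, 8.5, -47.2, -24.15, 0, 0, 0, -8, 8.5, -47.2, -24.15, 0, 0, 0, -8, 8.5, -47.2, -24.15, 0, 0, 0, -8, 8.5, -47.2, -24.15, 0, 0, 0, -8, 8.5, -47.2, -24.15, 0, 0, 0, -8, 8.5, -47.2, -24.15, 0, 0, 0, -8, 8.5, -47.2, -24.15, 0, 0, 0, -8],
)

```text
clock: 1.6
eef_pos: [595.9, 184.4, 231.2]
tool_rot: [3.141, -0.001, 2.867]
force: [-0.8, 0.1, 0.0]
width: 84.9
gripper_force: 0.0
```

Run:
```python
from h import *
s=ctrl.read_state();p=ctrl.camera_params("wrist");im=ctrl.get_image("wrist")
np.save("p1.npy",p,allow_pickle=True);cv2.imwrite("pics/w1.png",im[:,:,::-1])
print(s["eef_pos"],s["tool_rot"],s["clock"],abs(s["qd"]).max(),s["qpos"])
print("expect",proj("wrist",np.array([597.5,182.5,90]),p))
```

```text
[595.88425233 184.3914044  231.20651787] [ 3.14103883e+00 -1.02041799e-03  2.86733576e+00] 1.6 0.006621873531419103 [-0.34871832  0.58942649  0.00689123  1.59459914 -0.00595644  0.95809792
  0.95697693]
expect [315.2016339  227.32648139]
```

View pics/w1.png

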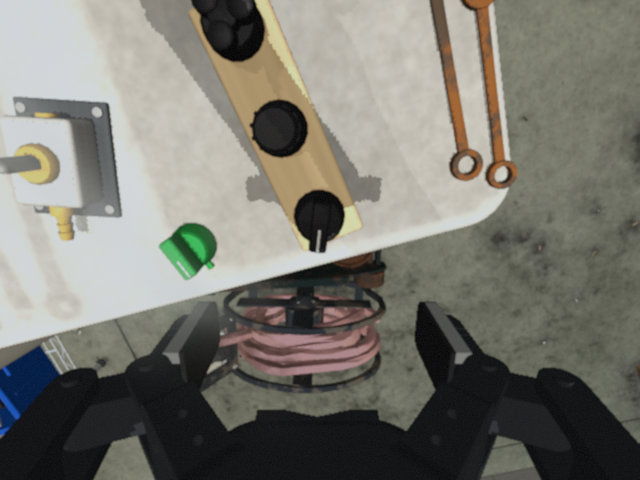

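The wrist view shows the knob at about (320,215), nose line pointing down at (320,240). The neighbours are at (280,128) and (235,30). I'll enlarge it.

Run:
```python
import cv2,numpy as np
t=cv2.imread("pics/w1.png")[175:260,280:365]
t=cv2.LUT(t,(255*(np.arange(256)/255)**.45).astype(np.uint8))
cv2.imwrite("pics/crop2.png",cv2.resize(t,(595,595),interpolation=cv2.INTER_CUBIC))
```

```text
(no output)
```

View pics/crop2.png

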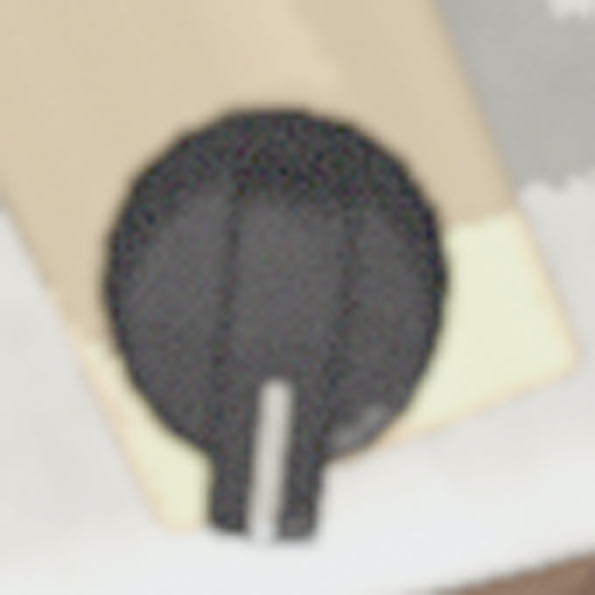

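Run:
```python
from h import *
p=np.load("p1.npy",allow_pickle=True).item()
C=lambda x,y,z:ray("wrist",280+(x+.5)/7-.5,175+(y+.5)/7-.5,z,p)
e=C(264,536,90);m=C(296,200,90);d=m-e;yaw=np.arctan2(-d[1],-d[0]);print(e,m,np.linalg.norm(d),"yaw",yaw)
a,b=C(277,380,90),C(262,538,90);print("line yaw",np.arctan2(*(b-a)[1::-1]))
print("width",np.linalg.norm(C(212,530,90)-C(315,540,90)))
print("centre",e-23*np.array([np.cos(yaw),np.sin(yaw),0]))
print("valve collar",ray("wrist",39,163,55,p), "spindle base end?")
# hub foot extents, left/right at z=40ish
print("hubmid",C(275,285,50))
print("top cam", ray("top",250+230/6.667,170+80/6.667,90))
```

```text
[619.05016929 178.28843235  90.        ] [578.59375149 193.72660331  90.        ] 43.3019498777291 yaw -0.3645444208425726
line yaw -0.36449312817679264
width 13.079353325560676
centre [597.56158478 186.48847723  90.        ]
valve collar [479.31103921 -47.00860157  55.        ] spindle base end?
hubmid [597.63200951 185.99830455  50.        ]
top cam [619.50831125 173.95098989  90.        ]
```

Emit:
jog_arm(
  increments=[8.5, -0.15, 0.05, 4, 0, 0, 4, 8.5, -0.15, 0.05, 8, 0, 0, 4, 8.5, -0.15, 0.05, 12, 0, 0, 4, 8.5, -0.15, 0.05, 14, 0, 0, 4, 8.5, -0.15, 0.05, 15.5, 0, 0, 4, 8.5, -0.15, 0.05, 16.3, 0, 0, 4, 8.5, -0.15, 0.05, 16.3, 0, 0, 4, 4, -0.15, 0.05, 16.3, 0, 0, 4, 4, -0.15, 0.05, 16.3, 0, 0, 4, 4, -0.15, 0.05, 16.3, 0, 0, 4],
)

```text
clock: 2.65
eef_pos: [599.2, 182.7, 69.4]
tool_rot: [3.14, 0.001, 2.795]
force: [0.3, 0.9, 0.5]
width: 43.2
gripper_force: 0.0
```

Run:
```python
from h import *
im=ctrl.get_image("wrist")
t=cv2.LUT(im[150:480,120:520],(255*(np.arange(256)/255)**.5).astype(np.uint8))
cv2.imwrite("pics/w2.png",cv2.resize(t,None,fx=1.8,fy=1.8)[:,:,::-1]);print(ctrl.read_state()["eef_pos"])
```

```text
[599.09302804 182.67396411  69.22553772]
```

View pics/w2.png

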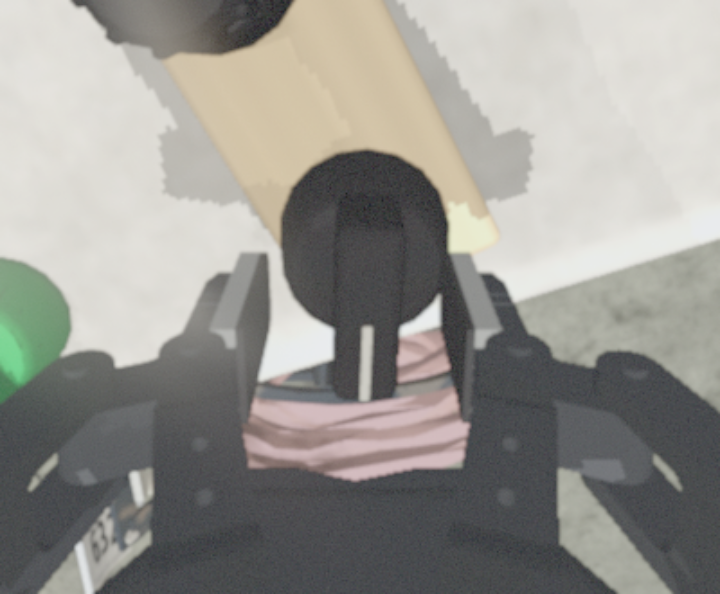

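The bar is between the pads and parallel to them (bar mid x 368, fingers mid about 357). I'll correct by 3 mm along x, 2 mm along y and 2 mm down, then close.

Emit:
jog_arm(
  increments=[4, 0.3, 0.2, 0.1, 0, 0, 0, 4, 0.3, 0.2, 0.2, 0, 0, 0, 0, 0.3, 0.2, 0.2, 0, 0, 0, 0, 0.3, 0.2, 0.2, 0, 0, 0, 0, 0.3, 0.2, 0.2, 0, 0, 0, 0, 0.3, 0.2, 0.2, 0, 0, 0, 0, 0.3, 0.2, 0.2, 0, 0, 0, 0, 0.3, 0.2, 0.2, 0, 0, 0],
)

```text
clock: 3.5
eef_pos: [596.3, 185.5, 66.4]
tool_rot: [3.142, -0.0, 2.795]
force: [-0.7, 0.3, 2.2]
width: 14.8
gripper_force: 59.7
```

Emit:
jog_arm(
  increments=[0, 0, 0, -2, 0, 0, 0, 0, 0, 0, -5, 0, 0, 0, 0, 0, 0, -9, 0, 0, 0, 0, 0, 0, -11, 0, 0, 0, 0, 0, 0, -11, 0, 0, 0],
)

```text
clock: 4.0
eef_pos: [598.5, 185.9, 179.4]
tool_rot: [3.138, 0.005, 2.794]
force: [1.2, 0.3, -1.4]
width: 14.7
gripper_force: 59.5
```

Run:
```python
from h import *
from scipy.spatial.transform import Rotation as Ro
s=ctrl.read_state();R=Ro.from_euler("xyz",s["tool_rot"]).as_matrix();print(s["eef_pos"],s["tool_rot"],s["force"])
d=np.array([478,-56,0])-s["eef_pos"];d[2]=0;print(R.T@d)
```

```text
[598.52725104 185.85126708 179.35193853] [3.1377484  0.00509282 2.79426256] [ 1.24786769  0.30768457 -1.42597762]
[  31.00614488 -268.43259283   -1.18984034]
```

Emit:
jog_arm(
  increments=[0, -0.6, -4, 0, 0, 0, 0, 0, -1.2, -8, 0, 0, 0, 0, 0, -1.8, -12, 0, 0, 0, 0, 0, -2.4, -16, 0, 0, 0, 0, 0, -3, -20, 0, 0, 0, 0, 0, -3.5, -24, 0, 0, 0, 0, 0, -3.9, -26, 0, 0, 0, 0, 0, -3.9, -26.8, 0, 0, 0, -0.5, 0, -3.9, -26.8, 0, 0, 0, -0.5, 0, -3.9, -26.8, 0, 0, 0, -0.5, 0, -3.9, -26.8, 0, 0, 0, -0.5],
)

```text
clock: 5.1
eef_pos: [542.2, -77.6, 176.0]
tool_rot: [3.14, -0.001, 2.806]
force: [0.1, -0.2, -1.4]
width: 14.8
gripper_force: 59.5
```

Run:
```python
from h import *
s=ctrl.read_state();p=ctrl.camera_params("wrist");im=ctrl.get_image("wrist");t2=ctrl.get_image("top")
np.save("p3.npy",p,allow_pickle=True);np.save("s3.npy",s,allow_pickle=True)
cv2.imwrite("pics/w3.png",im[:,:,::-1]);cv2.imwrite("pics/t3.png",t2[:,:,::-1])
t=cv2.LUT(im,(255*(np.arange(256)/255)**.5).astype(np.uint8))
cv2.imwrite("pics/w3b.png",t[:,:,::-1])
print(s["eef_pos"],s["tool_rot"],s["clock"],s["width"],s["gripper_force"])
for z in(55,93):print(proj("wrist",np.array([478,-56,z]),p))
```

```text
[542.23239696 -77.63009058 175.97764457] [ 3.14049975e+00 -5.83189992e-04  2.80624187e+00] 5.1 14.786237547879665 59.49473977088928
[315.64725979 144.55924449]
[315.51017112 147.14037048]
```

View pics/w3b.png

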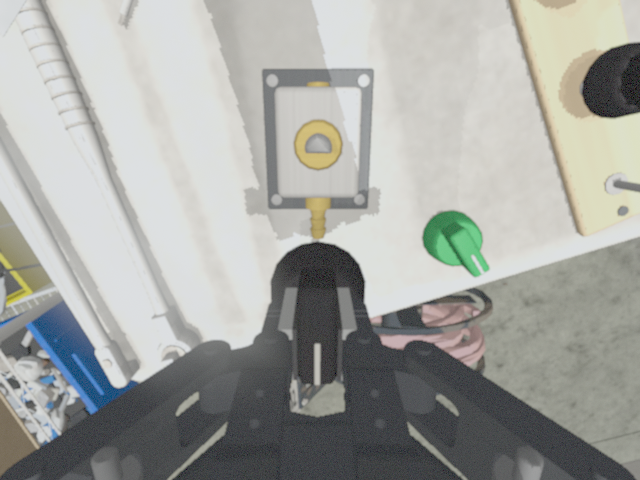

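Collar at about (318,145), with the spindle's flat facing down the image towards the barb. The knob is held at (318,280), nose down, nearly aligned. I'll take an enlarged crop to read the offsets.

Run:
```python
import cv2,numpy as np
t=cv2.imread("pics/w3b.png")
a=cv2.resize(t[60:220,258:378],(450,600),interpolation=cv2.INTER_CUBIC)
k=t[235:395,273:365]; k=cv2.resize(k,(345,600),interpolation=cv2.INTER_CUBIC)
k=cv2.LUT(k,(255*(np.arange(256)/255)**.6).astype(np.uint8))
cv2.imwrite("pics/crop3.png",np.hstack([a,k]))
```

```text
(no output)
```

View pics/crop3.png

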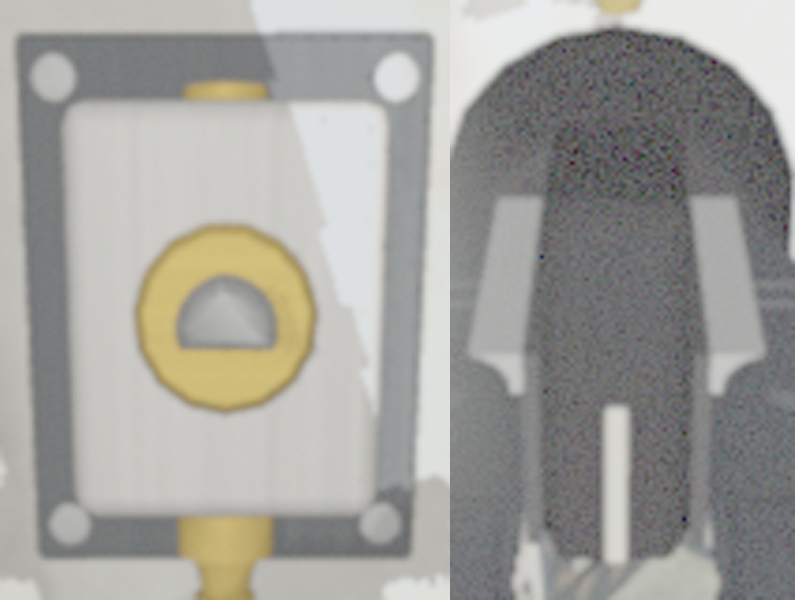

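Run:
```python
from h import *
from scipy.spatial.transform import Rotation as Ro
p=np.load("p3.npy",allow_pickle=True).item();s=np.load("s3.npy",allow_pickle=True).item()
R=Ro.from_euler("xyz",s["tool_rot"]).as_matrix();T=s["eef_pos"];rel=lambda P:(R.T@(P-T)).round(1)
S=lambda x,y,z:ray("wrist",258+(x+.5)/3.75-.5,60+(y+.5)/3.75-.5,z,p)
K=lambda x,y,z:ray("wrist",273+(x-450+.5)/3.75-.5,235+(y+.5)/3.75-.5,z,p)
c=S(226.5,317.5,55);print("collar",c,rel(c))
print("collar extent",np.linalg.norm(S(137,317,55)-S(316,317,55)),np.linalg.norm(S(226,225,55)-S(226,410,55)))
print("flat yaw", np.arctan2(*(S(180,348,89)-S(274,348,89))[1::-1])-np.pi/2)
a,b=S(17,35,6),S(40,555,6);e,f=S(433,35,6),S(410,555,6)
print("plate yaw",[np.arctan2(*(q-r)[1::-1]) for q,r in((b,a),(f,e))],"mid",rel((a+b+e+f)/4))
z=T[2]
print("nose end",rel(K(616,558,z+23.6)),"line start",rel(K(617,405,z+23.6)),"foot front",rel(K(617,28,z-30.4)))
```

```text
collar [478.4113168  -54.25979328  55.        ] [ 67.9   0.9 121. ]
collar extent 35.56935213499898 35.47482607141709
flat yaw -3.478136450763253
plate yaw [np.float64(-0.33676895720377764), np.float64(-0.33484082636170465)] mid [ 67.4   0.7 170. ]
nose end [-24.1  -0.  -23.6] line start [ -3.9   0.1 -23.6] foot front [21.2  0.2 30.4]
```

Emit:
jog_arm(
  increments=[0, 3.5, 0, 1, 0, 0, 0, 0, 6, 0.08, 2, 0, 0, 0, 0, 6.82, 0.08, 3, 0, 0, 0, 0, 6.82, 0.08, 4, 0, 0, 0, 0, 6.82, 0.08, 4.4, 0, 0, 0, 0, 6.82, 0.08, 4.4, 0, 0, 0, 0, 6.82, 0.08, 4.4, 0, 0, 0, 0, 6.82, 0.08, 4.4, 0, 0, 0],
)

```text
clock: 6.0
eef_pos: [478.6, -56.7, 132.6]
tool_rot: [3.141, 0.001, 2.803]
force: [0.1, 0.3, -2.1]
width: 15.4
gripper_force: 59.5
```

Run:
```python
from h import *
from scipy.spatial.transform import Rotation as Ro
s=ctrl.read_state();s0=np.load("s3.npy",allow_pickle=True).item()
R=Ro.from_euler("xyz",s0["tool_rot"]).as_matrix();print(s["eef_pos"],s["tool_rot"],s["force"],R.T@(s["eef_pos"]-s0["eef_pos"]))
```

```text
[478.62911794 -56.65298737 132.57398869] [3.14130082e+00 1.04686688e-03 2.80301047e+00] [ 0.11207329  0.34745473 -2.08884537] [66.93850336 -1.17077273 43.44144753]
```

Emit:
jog_arm(
  increments=[0, 0.1, 0.2, 0, 0, 0, 0, 0, 0.1, 0.2, 0.2, 0, 0, 0, 0, 0.1, 0.2, 0.4, 0, 0, 0, 0, 0.1, 0.2, 0.4, 0, 0, 0, 0, 0.1, 0.2, 0.4, 0, 0, 0],
)

```text
clock: 6.5
eef_pos: [477.5, -54.3, 128.2]
tool_rot: [-3.142, -0.0, 2.803]
force: [0.3, -0.6, -1.8]
width: 15.2
gripper_force: 59.5
```

```bash
cat > c.py <<'E'
from h import *
from scipy.spatial.transform import Rotation as Ro
s=ctrl.read_state();s0=np.load("s3.npy",allow_pickle=True).item()
R=Ro.from_euler("xyz",s0["tool_rot"]).as_matrix();print(s["eef_pos"],s["tool_rot"],"F tool",(R.T@s["force"]).round(1),(R.T@(s["eef_pos"]-s0["eef_pos"])).round(1),"want 68.2 .8")
E
python3 c.py
```

```text
[477.48817518 -54.2946476  128.20867519] [-3.14151153e+00 -2.09969675e-04  2.80325805e+00] F tool [-0.5 -0.5  1.8] [68.8  0.7 47.8] want 68.2 .8
```

Emit:
jog_arm(
  increments=[0, -0.06, 0, 0.3, 0, 0, 0, 0, -0.06, 0, 0.6, 0, 0, 0, 0, -0.06, 0, 0.9, 0, 0, 0, 0, -0.06, 0, 1.2, 0, 0, 0, 0, -0.06, 0, 1.2, 0, 0, 0],
)

```text
clock: 7.0
eef_pos: [477.2, -54.3, 115.7]
tool_rot: [-3.141, -0.002, 2.803]
force: [-0.5, 0.7, -3.0]
width: 15.3
gripper_force: 59.4
```

```bash
python3 c.py
```

```text
[477.20430056 -54.30347763 115.65745912] [-3.14112316e+00 -2.03140155e-03  2.80342665e+00] F tool [0.7 0.5 3. ] [69.   0.6 60.4] want 68.2 .8
```

No resistance with the underside about 8 mm below the tip, so it is on the spindle. Continuing to home.

Emit:
jog_arm(
  increments=[0, 0, 0, 0.3, 0, 0, 0, 0, 0, 0, 0.6, 0, 0, 0, 0, 0, 0, 0.9, 0, 0, 0, 0, 0, 0, 1.2, 0, 0, 0, 0, 0, 0, 1.5, 0, 0, 0, 0, 0, 0, 1.7, 0, 0, 0, 0, 0, 0, 1.8, 0, 0, 0, 0, 0, 0, 1.8, 0, 0, 0, 0, 0, 0, 1.8, 0, 0, 0],
)

```text
clock: 7.9
eef_pos: [477.3, -54.3, 98.1]
tool_rot: [-3.141, -0.002, 2.803]
force: [-4.8, 1.7, 1.7]
width: 14.9
gripper_force: 59.8
```

```bash
python3 c.py
```

```text
[477.34725674 -54.25050965  98.14310485] [-3.14133525e+00 -1.59831232e-03  2.80345932e+00] F tool [ 5.1  0.  -1.7] [68.9  0.6 77.9] want 68.2 .8
```

Emit:
jog_arm(
  increments=[0, 0.05, 0, 0.2, 0, 0, 0, 0, 0.05, 0, 0.4, 0, 0, 0, 0, 0.05, 0, 0.6, 0, 0, 0, 0, 0.05, 0, 0.8, 0, 0, 0, 0, 0.05, 0, 0.9, 0, 0, 0, 0, 0.05, 0, 0.9, 0, 0, 0, 0, 0.05, 0, 0.9, 0, 0, 0],
)

```text
clock: 8.6
eef_pos: [477.3, -54.3, 89.6]
tool_rot: [-3.141, -0.0, 2.803]
force: [-5.7, 2.8, 6.0]
width: 15.0
gripper_force: 60.5
```

```bash
python3 c.py
```

```text
[477.32955037 -54.25798554  89.60412879] [-3.14147269e+00 -4.90880171e-04  2.80332671e+00] F tool [ 6.3  0.8 -6. ] [68.9  0.6 86.4] want 68.2 .8
```

Spring force is now 8–9 N, close to the stop. I'll press a little further until the force rises sharply.

Emit:
jog_arm(
  increments=[0, 0.05, 0, 0.1, 0, 0, 0, 0, 0.05, 0, 0.2, 0, 0, 0, 0, 0.05, 0, 0.2, 0, 0, 0, 0, 0.05, 0, 0.2, 0, 0, 0],
)

```text
clock: 9.0
eef_pos: [477.4, -54.3, 89.0]
tool_rot: [3.141, 0.001, 2.803]
force: [-7.4, 1.4, 21.4]
width: 15.2
gripper_force: 62.9
```

```bash
python3 c.py
```

```text
[477.37202599 -54.260253    89.03307788] [3.14137534e+00 1.12308682e-03 2.80312057e+00] F tool [  7.5  -1.1 -21.4] [68.9  0.6 87. ] want 68.2 .8
```

```bash
python3 - <<'E'
from h import *
im=ctrl.get_image("scene")
cv2.imwrite("pics/end.png",cv2.resize(im[200:350,220:420],(800,600),interpolation=cv2.INTER_CUBIC)[:,:,::-1])
E
python3 c.py
```

```text
[477.36440039 -54.24820898  89.01511584] [3.14139277e+00 1.08657415e-03 2.80309867e+00] F tool [  8.7  -0.9 -20.8] [68.9  0.6 87. ] want 68.2 .8
```

View pics/end.png

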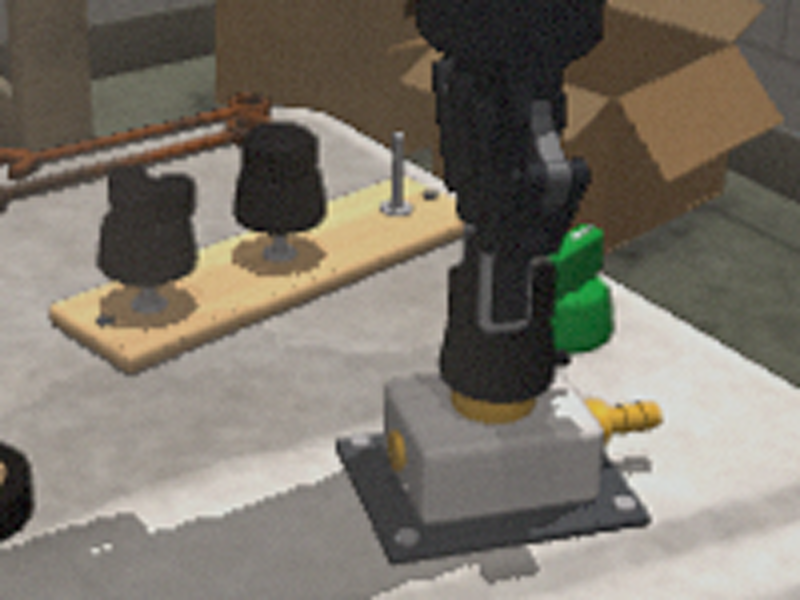

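The knob sits just above the collar (about (495,400) in the crop), gripped and upright. The two other knobs still hang on their posts. Handing in.

```bash
python3 -c "
from cell import ctrl
print(ctrl.finish_job())"
```

```text
the job is handed in; nothing more can be done
None
```

I handed the job in at about 9 s: the bar knob is home on the spindle, flat to flat, gripped at about 60 N and pressed to the hard stop, and the other two knobs still hang on their posts; the judge returned no verdict.

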